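# Put the groceries away on the kitchen island

## Robot

A 6-joint arm with a two-finger parallel gripper is mounted at the origin on the work surface. World frame = base frame: x ahead of the robot, y to its left, z up, the work surface at z = 0. Lengths are in m, angles in rad, forces in N, time in s.
With the tool pointing down it reaches from about 0.3 to 0.775 m from the base axis. Payload 14.6 kg.
Tool frame: the origin (TCP) lies at the very end of the fingers, on their centre line; the grasp point (between the pads) lies 19 mm behind it (ctrl.grasp_offset is the distance from the TCP to the grasp point, in m); z points along the fingers, y is the line along which they close (so a half turn about z gives the same grasp; the last joint's range is limited). The gripper opens to 94 mm and grips with 3 to 60 N. Pads are 16 mm wide; open, the fingers measure 119 mm over their backs; the gripper's body (75 mm by 177 mm) begins 78 mm behind the grasp point.
Start: joints at [-1.205, 0.3, 1.521, -0, 1.321, -0.067], TCP at [0.231, -0.499, 0.205] pointing down, gripper open.
Joint ranges: [-3.03, 3.03], [-0.79, 2.21], [0.23, 2.52], [-1.04, 4.18], [0, 3.07], [-2.55, 2.55]. Speed limits (rad/s): [2.22, 2.22, 2.57, 3.14, 3.14, 3.14].

## Interface

Orientations are given as [roll, pitch, yaw] about the fixed x, y, z axes, in that order (R = Rz(yaw) Ry(pitch) Rx(roll)).
In Python, from station import ctrl gives the robot as it stands.
- The arm moves only by the tool step_arm, never from a script. Its argument "plan" is a list that holds one entry, the list of rows, each a list of 6 numbers: the shift along the tool's x, y, z in units of 30 mm (1.0 is 30 mm), then the turn, a rotation vector about the tool's x, y, z in units of 6 degrees (1.0 is 6 degrees). In form: [[[dx, dy, dz, wx, wy, wz], ...]]. A call has 1 to 8 rows; each row is the pose to reach, as a shift and turn from the pose commanded when the call began, along the tool's axes at that moment; what a row does not reach only later rows make up. A row lasts 1/12 s, in which the tool goes at most 41.7 mm and 7.16 degrees, less where a joint would pass 70% of its speed; a pose out of reach is approached as far as the arm can. A call with a gripper value outside its range is refused whole. "grip" is the opening, from 0 (shut) to 1 (fully open), set as the call begins (left out, the last holds). The fingers move at their own pace and stop on an object; "squeeze" is the grip in N (left out, the last holds). Time passes only in rows, so rows that repeat a pose let the fingers close. It gives the time, the measured TCP pose, the force, the opening and the grip force at its end, in the units of the state.
- ctrl.get_obs(): the state, without advancing time (a new reading comes with each control period).
- ctrl.camera(name): name is "scene" or "top"; returns the picture (480x640x3 uint8, red, green, blue); there is no depth.
- ctrl.camera_model(name): a dict with "intrinsics" (3x3 intrinsics, pixels), "R" (3x3) and "t" (3): a world point X has camera coordinates R X + t. Camera axes: x right, y down, z forward; pixel columns grow to the right and rows downward; lengths in m; the calibration is good to about 2 mm. A picture is of the moment at which its call begins. camera_model takes no time and is no camera call.
- ctrl.hand_in(): hands the job in; it is judged then, once.
Trained networks look in the newest picture that a camera, given by its name, has taken for a name from the list of things; names that differ only in an ending like _2 or _b are one class to them, and where a whole thing is asked for, a point or a joint stands for the part that bears it (a point fixed in the world has none). Each returns a list of dicts, best first, with "confidence" (0 to 1); they miss things now and then, are a little off and sometimes report something else, mostly with a low value. They report only what shows in the picture. A call takes as long as a camera call. They do not tell look-alikes from the thing itself.
- ctrl.masks_of(query, camera): "pixels" (480x640 bool, what is visible of it) and "at" ([column, row] in pixels, amid what is visible of it).
- ctrl.place_of(query, camera): "at" ([column, row] in pixels: a listed point, or the origin of a listed thing).
The state is a dict: "time_s": time; "qpos": joint angles; "joint_vel": joint speeds; "tau": joint torques, N m; "ee_pos": TCP position; "eef_rot": TCP orientation; "force": force on the tool from outside, world axes, zero at the start; "moment": the same for the moment, N m; "grip_width": finger opening in m; "grip_force": force on a finger pad.
Only numpy, scipy, OpenCV 4.12 (cv2) and the standard library are available. Lean on these libraries where they do the work, as an engineer would, in place of code of your own. Each camera call takes 0.05 s, during which the arm holds its last target. There are 200 camera calls.

## Task

Sort the groceries lying on the kitchen worktop: put both mandarins in the round bowl, stand both tins upright side by side on the floor of the rectangular plastic tub, and lay the carrot lengthwise in the long wooden tray. Leave the mug and the paper roll where they are.

Things in the scene. Friction and masses are not known exactly. Their poses are not given: they have to be found in the camera images.
- mandarin_1: a mandarin orange, flattened round fruit 58 mm across and 47 mm high, about 80 g; origin at its centre, z up through the stalk (it may roll; the centre is 23.5 mm above what it sits on)
- mandarin_2: a mandarin orange, flattened round fruit 58 mm across and 47 mm high, about 80 g; origin at its centre, z up through the stalk (it may roll; the centre is 23.5 mm above what it sits on); the same as the other one
- tin_1: a small closed food tin, an upright cylinder 60 mm across and 44 mm high with a bare steel rim and lid and a white paper band, about 150 g; origin at the centre of its underside, z up
- tin_2: a small closed food tin, an upright cylinder 60 mm across and 44 mm high with a bare steel rim and lid and a white paper band, about 150 g; origin at the centre of its underside, z up; the same as the other one
- carrot: a carrot 140 mm long lying flat, 33 mm thick near the blunt end tapering to 20 mm near the tip, about 27 mm thick at the origin, about 90 g, with flattened sides so that it does not roll; origin inside it near its centre of mass, 62 mm from the blunt end and 13 mm above what it lies on; x along the carrot towards the tip, z up
- bowl: a round white bowl fixed to the worktop, 190 mm across at the rim, 55 mm high, walls 4 mm, sloping out from a flat inner floor 124 mm across that lies 5 mm above the worktop; room for two mandarins side by side; origin at the centre of its underside
- tub: a white rectangular open plastic tub fixed to the worktop, 160 mm along its x, 210 mm along its y (long side), 60 mm high, walls and floor 4 mm thick (a rim lip overhangs 6 mm); origin at the centre of its underside, z up
- tray: a long wooden serving tray with round ends fixed to the worktop, 260 mm along its y (long side), 140 mm along its x, floor 6 mm thick, rim 18 mm high over the worktop and 7 mm thick; origin at the centre of its underside, z up
- mug: bystander: a blue mug 80 mm across and 90 mm high with a handle towards its y; origin at the centre of its underside; leave it alone
- paper_roll: bystander: a standing roll of kitchen paper, 110 mm across and 220 mm high; origin at the centre of its underside; leave it alone
Mind the look-alikes: they are no part of the job. What is shaped like the mandarin_1 but purple is not meant. There is more than one size of the carrot; the one meant has the size given above.

How it is judged:
At the end, for the whole second after the job is handed in: At rest and released: mandarin centres within 70 mm of the bowl's axis, 10-70 mm above its underside; tins upright (0.15 rad) on the tub floor, within 55 mm (x) and 80 mm (y) of its centre; carrot lying in the tray within 50 mm (x) and 55 mm (y) of centre, lengthwise within 0.4 rad (horizontal distance between each of mandarin_1, mandarin_2 and bowl below 0.07 m and z of mandarin_1 in the frame of bowl between 0.01 and 0.07 m and z of mandarin_2 in the frame of bowl between 0.01 and 0.07 m and x of tin_1 in the frame of tub between -0.055 and 0.055 m and y of tin_1 in the frame of tub between -0.08 and 0.08 m and z of each of tin_1, tin_2 in the frame of tub below 0.012 m and angle between each of tin_1, tin_2's own z axis and vertical below 0.15 rad and x of tin_2 in the frame of tub between -0.055 and 0.055 m and y of tin_2 in the frame of tub between -0.08 and 0.08 m and x of carrot in the frame of tray between -0.05 and 0.05 m and y of carrot in the frame of tray between -0.055 and 0.055 m and z of carrot in the frame of tray below 0.03 m and angle between the x axis of carrot and the y axis of tray, either way round below 0.4 rad and linear speed of each of mandarin_1, mandarin_2, tin_1, tin_2, carrot below 0.03 m/s); the robot touches nothing.
It fails at once if the mug is disturbed (moved more than 20 mm) (distance of mug from where it was at the start of the episode above 0.02 m).
It fails at once if the paper roll is disturbed (moved more than 20 mm) (distance of paper_roll from where it was at the start of the episode above 0.02 m).
It also fails if it takes over 120 s, if anything falls off the work surface, if the arm or the gripper's body presses on something with over 40 N, if the wrist force passes 120 N, or if a joint passes its speed limit or range.

## Working session

There is one attempt and no reset: what is moved stays moved. The work goes in short steps, Python scripts to look and compute and a tool call to move; the robot and the scene stay as the last step left them, time stands still between calls to the robot, and variables do not carry over. Pictures are saved under pics/ and viewed, at most 14 in all, crops included, and the job is handed in when it is done.

Besides the shell and the picture viewer there is one more tool, called after "Emit:" as name(argument=value, ...), one argument or row to a line, values as JSON. step_arm: Moves the arm, as the interface text tells. Its arguments: {"type":"object","properties":{"plan":{"type":"array","items":{"type":"array","items":{"type":"array","items":{"type":"number"}}}},"grip":{"type":"number"},"squeeze":{"type":"number"}},"required":["plan"]}

```bash
mkdir -p pics; ls
cat > h.py <<'E'
import numpy as np, cv2
from station import ctrl
def cm(n):
    m=ctrl.camera_model(n); return [np.array(m[k],float) for k in("intrinsics","R","t")]
def tri(pa,pb):
    P=[]
    for n in("scene","top"):
        K,R,t=cm(n); P.append(K@np.c_[R,t])
    X=cv2.triangulatePoints(P[0],P[1],np.array(pa,float).reshape(2,1),np.array(pb,float).reshape(2,1))[:,0]
    return X[:3]/X[3]
def onz(n,p,z):
    K,R,t=cm(n); d=R.T@np.linalg.inv(K)@np.array([p[0],p[1],1.]); c=-R.T@t
    return c+d*(z-c[2])/d[2]
def proj(n,X):
    K,R,t=cm(n); q=K@(R@np.array(X,float)+t); return q[:2]/q[2]
E
python3 - <<'E'
from h import *
for n in("scene","top"):
    cv2.imwrite(f"pics/{n}0.png",ctrl.camera(n)[:,:,::-1])
    K,R,t=cm(n); print(n,K[0,0],(-R.T@t).round(3),R[2].round(2))
    for q in("mandarin_1","tin_1","carrot","bowl","tub","tray","mug","paper_roll"):
        r=ctrl.place_of(q,n)
        print(q,[(np.round(d["at"]).tolist(),round(d["confidence"],2),onz(n,d["at"],0.02)[:2].round(3).tolist()) for d in r])
print(ctrl.get_obs()["time_s"],ctrl.get_obs()["eef_rot"])
E
```

```text
pics
scene 517.3129913725709 [1.011 0.593 0.993] [-0.47 -0.48 -0.75]
mandarin_1 [([366.0, 275.0], 0.82, [0.411, 0.142]), ([428.0, 306.0], 0.75, [0.371, 0.296]), ([451.0, 280.0], 0.6, [0.274, 0.288])]
tin_1 [([290.0, 220.0], 0.89, [0.425, -0.112]), ([273.0, 186.0], 0.58, [0.376, -0.242])]
carrot [([292.0, 153.0], 0.73, [0.243, -0.313]), ([318.0, 248.0], 0.67, [0.436, 0.006]), ([224.0, 153.0], 0.49, [0.39, -0.445])]
bowl [([356.0, 369.0], 0.72, [0.602, 0.294])]
tub [([257.0, 300.0], 0.67, [0.643, 0.023])]
tray [([192.0, 222.0], 0.9, [0.615, -0.277]), ([291.0, 223.0], 0.23, [0.43, -0.103])]
mug [([452.0, 439.0], 0.66, [0.572, 0.514])]
paper_roll []
top 622.9096079670613 [ 0.29  -0.023  1.541] [ 0.1   0.   -0.99]
mandarin_1 [([250.0, 255.0], 0.92, [0.41, 0.15]), ([186.0, 265.0], 0.77, [0.382, 0.305]), ([192.0, 310.0], 0.72, [0.273, 0.285])]
tin_1 [([420.0, 278.0], 0.9, [0.362, -0.266]), ([363.0, 257.0], 0.8, [0.41, -0.126])]
carrot [([488.0, 265.0], 0.94, [0.396, -0.434]), ([313.0, 245.0], 0.89, [0.437, -0.004]), ([443.0, 331.0], 0.7, [0.234, -0.323])]
bowl [([198.0, 176.0], 0.69, [0.603, 0.286]), ([186.0, 268.0], 0.65, [0.376, 0.306]), ([428.0, 174.0], 0.42, [0.62, -0.285]), ([113.0, 191.0], 0.26, [0.56, 0.492]), ([363.0, 256.0], 0.16, [0.413, -0.127])]
tub [([307.0, 162.0], 0.56, [0.645, 0.015])]
tray [([427.0, 178.0], 0.86, [0.609, -0.284]), ([421.0, 280.0], 0.28, [0.357, -0.269]), ([313.0, 246.0], 0.26, [0.433, -0.003])]
mug [([110.0, 191.0], 0.76, [0.561, 0.501])]
paper_roll [([524.0, 204.0], 0.96, [0.55, -0.524])]
0.9 [ 3.14154522e+00 -1.83590492e-05  4.32769151e-01]
```

View pics/scene0.png

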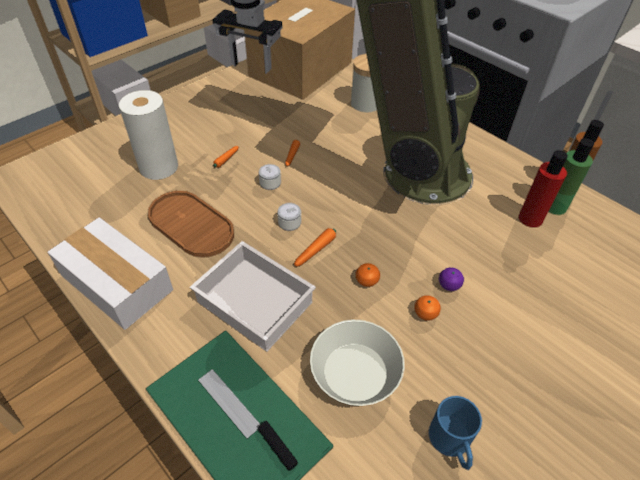

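View pics/top0.png

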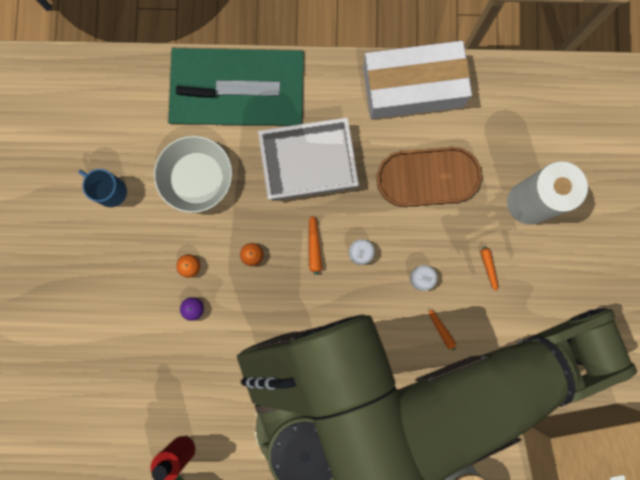

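The scene matches the detections. In the top view the mandarins are at (250,255) and (188,266), with the purple decoy at (191,308). The tins are at (363,252) and (424,278). The large carrot is at (314,245), and the two small carrots at (490,268) and (442,329) are decoys. The tub is at (308,160), the tray at (429,177) and the bowl at (195,175).

```bash
cat >> h.py <<'E'
def masks(q,n,minc=0.3):
    ctrl.camera(n); return [d for d in ctrl.masks_of(q,n) if d["confidence"]>minc]
def cen(m): 
    r,c=np.nonzero(m); return np.array([c.mean(),r.mean()])
def pairs(q,tol=0.03,minc=0.3):
    A=masks(q,"scene",minc);B=masks(q,"top",minc); out=[]
    for b in B:
        for a in A:
            X=tri(cen(a["pixels"]),cen(b["pixels"]))
            e=np.abs(proj("top",X)-cen(b["pixels"])).max()
            if e<6 and -.03<X[2]<.15: out.append((X,b,a,e))
    return out
E
python3 - <<'E'
from h import *
for q in("mandarin_1","tin_1","carrot","bowl","tub","tray"):
    for X,b,a,e in pairs(q):
        rect=cv2.minAreaRect(np.argwhere(b["pixels"])[:,::-1].astype(np.float32))
        z={"tub":.06,"tray":.018,"bowl":.055}.get(q,.02)
        bx=np.array([onz("top",p,z)[:2] for p in cv2.boxPoints(rect)])
        print(q,X.round(3),"err",round(e,1),"conf",round(b["confidence"],2),round(a["confidence"],2),"c_top",bx.mean(0).round(3),
          "sides",[(round(float(np.hypot(*v)),3),round(float(np.arctan2(v[1],v[0])),2)) for v in (bx[1]-bx[0],bx[2]-bx[1])])
    for n in("scene","top"):
        ps=ctrl.place_of(q,n); print("  place",n,[(np.round(d["at"],1).tolist(),round(d["confidence"],2)) for d in ps if d["confidence"]>.3])
E
```

```text
mandarin_1 [0.412 0.147 0.026] err 0.2 conf 0.72 0.78 c_top [0.412 0.148] sides [(0.054, -0.76), (0.054, -2.33)]
mandarin_1 [0.275 0.287 0.026] err 0.3 conf 0.68 0.8 c_top [0.275 0.289] sides [(0.054, -0.76), (0.055, -2.32)]
  place scene [([449.3, 281.8], 0.95), ([366.1, 275.4], 0.61)]
  place top [([186.4, 264.8], 0.95), ([251.3, 256.2], 0.81), ([193.2, 309.4], 0.81)]
tin_1 [ 0.361 -0.273  0.023] err 0.0 conf 0.84 0.72 c_top [ 0.361 -0.273] sides [(0.064, -0.77), (0.06, -2.35)]
tin_1 [ 0.422 -0.12   0.026] err 0.2 conf 0.82 0.97 c_top [ 0.422 -0.12 ] sides [(0.059, -1.55), (0.059, -3.13)]
  place scene [([271.5, 184.6], 0.82), ([287.1, 221.1], 0.64)]
  place top [([362.4, 253.6], 0.8), ([421.5, 280.2], 0.59)]
carrot [ 0.232 -0.325  0.008] err 0.3 conf 0.82 0.55 c_top [ 0.236 -0.319] sides [(0.027, -0.97), (0.109, -2.54)]
carrot [ 0.436 -0.005  0.018] err 0.1 conf 0.79 0.93 c_top [ 0.439 -0.007] sides [(0.03, -1.55), (0.141, -3.12)]
carrot [ 0.393 -0.439  0.01 ] err 0.3 conf 0.66 0.65 c_top [ 0.388 -0.437] sides [(0.023, -1.27), (0.104, -2.87)]
  place scene [([314.9, 249.0], 0.83), ([226.4, 155.9], 0.77), ([291.1, 153.1], 0.45)]
  place top [([315.2, 245.9], 0.96), ([489.4, 265.9], 0.9), ([439.6, 334.1], 0.65)]
bowl [0.603 0.294 0.049] err 0.0 conf 0.75 0.98 c_top [0.603 0.292] sides [(0.186, -0.89), (0.184, -2.48)]
  place scene [([355.6, 374.9], 0.8)]
  place top [([196.5, 178.8], 0.67)]
tub [0.648 0.014 0.034] err 0.2 conf 0.66 0.63 c_top [0.642 0.013] sides [(0.224, -1.4), (0.176, -2.98)]
  place scene [([253.4, 300.9], 0.74)]
  place top [([307.6, 166.0], 0.64)]
tray [ 0.616 -0.288  0.005] err 0.2 conf 0.77 0.64 c_top [ 0.614 -0.287] sides [(0.261, -1.5), (0.145, -3.09)]
  place scene [([188.1, 224.4], 0.96)]
  place top [([427.1, 176.4], 0.61)]
```

Emit:
step_arm(
  plan=[
    [[7.1,-5.02,1.5,0,0,-12.5],[7.1,-5.02,1.5,0,0,-12.5],[7.1,-5.02,1.5,0,0,-12.5],[7.1,-5.02,1.5,0,0,-12.5],[7.1,-5.02,1.5,0,0,-12.5],[7.1,-5.02,1.5,0,0,-12.5],[7.1,-5.02,1.5,0,0,-12.5],[7.1,-5.02,1.5,0,0,-12.5]],
  ],
  grip=1,
  squeeze=20,
)

```text
time_s: 3.37
ee_pos: [0.362, -0.2705, 0.16]
eef_rot: [-3.141, -0.001, 1.442]
force: [-0.5, -0.0, 0.1]
grip_width: 0.0938
grip_force: 0.0
```

```bash
cat > go.py <<'E'
import sys
from h import *
from scipy.spatial.transform import Rotation as Ro
# go.py x y z yaw [x y z yaw ...] : chain of targets -> units per leg
o=ctrl.get_obs(); p=np.array(o["ee_pos"]); R=Ro.from_euler("xyz",o["eef_rot"])
print("t",round(o["time_s"],2),"now",p.round(4),R.as_euler("xyz").round(3),"w",round(o["grip_width"],4))
a=np.array(sys.argv[1:],float).reshape(-1,4)
for x,y,z,w in a:
    T=Ro.from_euler("xyz",[np.pi,0,w]); t=np.array([x,y,z])
    print((R.inv().apply(t-p)/.03).round(2).tolist(),((R.inv()*T).as_rotvec()/np.radians(6)).round(2).tolist())
    p,R=t,T
E
python3 go.py 0.361 -0.273 0.12 1.741 0.361 -0.273 0.006 1.741 0.361 -0.273 0.16 1.741 0.649 -0.026 0.16 1.741 0.649 -0.026 0.0105 1.741
```

```text
t 3.37 now [ 0.362  -0.2705  0.16  ] [-3.141e+00 -1.000e-03  1.442e+00] w 0.0938
[-0.09, -0.02, 1.33] [-0.0, -0.01, -2.85]
[0.0, -0.0, 3.8] [0.0, 0.0, 0.0]
[0.0, 0.0, -5.13] [0.0, 0.0, 0.0]
[6.49, 10.86, 0.0] [0.0, 0.0, 0.0]
[0.0, -0.0, 4.98] [0.0, 0.0, 0.0]
```

Emit:
step_arm(
  plan=[
    [[-0.09,0,1,0,0,-2.85],[-0.09,0,1,0,0,-2.85],[-0.09,0,1,0,0,-2.85],[-0.09,0,2.3,0,0,-2.85],[-0.09,0,3.5,0,0,-2.85],[-0.09,0,4.6,0,0,-2.85],[-0.09,0,5.13,0,0,-2.85],[-0.09,0,5.13,0,0,-2.85]],
  ],
)

```text
time_s: 4.03
ee_pos: [0.359, -0.2746, 0.0036]
eef_rot: [-3.138, -0.004, 1.731]
force: [-0.5, 1.0, -0.9]
grip_width: 0.0937
grip_force: 0.0
```

Emit:
step_arm(
  plan=[
    [[0,0,0,0,0,0],[0,0,0,0,0,0],[0,0,0,0,0,0],[0,0,0,0,0,0],[0,0,0,0,0,0],[0,0,0,0,0,0],[0,0,0,0,0,0],[0,0,0,0,0,0]],
  ],
  grip=0,
  squeeze=20,
)

```text
time_s: 4.7
ee_pos: [0.3609, -0.2762, 0.0073]
eef_rot: [3.141, 0.001, 1.731]
force: [-1.0, 1.0, 7.4]
grip_width: 0.0598
grip_force: 20.0
```

Emit:
step_arm(
  plan=[
    [[0,0,-1.3,0,0,0],[0,0,-2.6,0,0,0],[0,0,-3.9,0,0,0],[0,0,-5,0,0,0],[0,0,-5,0,0,0],[0,0,-5,0,0,0]],
  ],
)

```text
time_s: 5.2
ee_pos: [0.3609, -0.2763, 0.1577]
eef_rot: [3.14, 0.002, 1.731]
force: [-0.1, -0.2, -2.0]
grip_width: 0.0597
grip_force: 20.0
```

Emit:
step_arm(
  plan=[
    [[0.65,1.05,0,0,0,0],[1.25,2.1,0,0,0,0],[1.9,3.15,0,0,0,0],[2.5,4.2,0,0,0,0],[3.15,5.25,0,0,0,0],[3.75,6.3,0,0,0,0],[4.4,7.35,0,0,0,0],[5,8.4,0,0,0,0]],
  ],
)

```text
time_s: 5.87
ee_pos: [0.5857, -0.0858, 0.1541]
eef_rot: [-3.138, -0.001, 1.731]
force: [0.3, -0.6, -1.2]
grip_width: 0.0598
grip_force: 20.0
```

```bash
python3 go.py 0.649 -0.026 0.16 1.741 0.649 -0.026 0.012 1.741; python3 -c "
from h import *
cv2.imwrite('pics/a1.png',ctrl.camera('scene')[:,:,::-1])"
```

```text
t 5.87 now [ 0.5857 -0.0858  0.1541] [-3.138e+00 -1.000e-03  1.731e+00] w 0.0598
[1.63, 2.4, -0.2] [-0.03, -0.01, -0.09]
[0.0, -0.0, 4.93] [0.0, 0.0, 0.0]
```

View pics/a1.png

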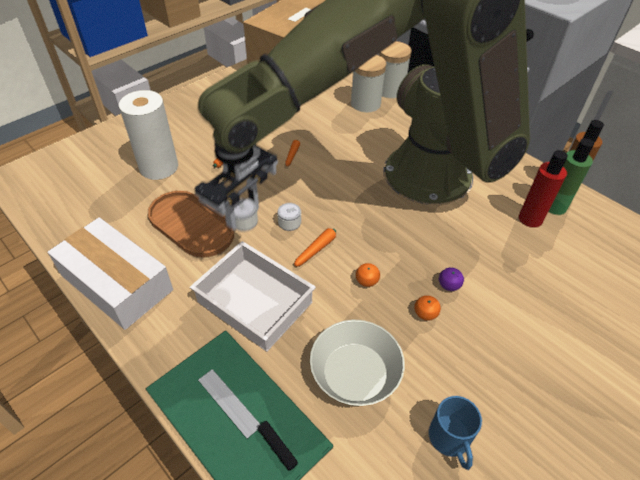

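The tin is held at (243,212) and the tub is clear, so I'm carrying it over.

Emit:
step_arm(
  plan=[
    [[0.6,0.9,0,0,0,0],[1.2,1.8,0,0,0,0],[1.68,2.4,0,0,0,0],[1.68,2.4,1.2,0,0,0],[1.68,2.4,2.4,0,0,0],[1.68,2.4,3.5,0,0,0],[1.68,2.4,3.5,0,0,0],[1.68,2.4,3.5,0,0,0]],
  ],
)

```text
time_s: 6.58
ee_pos: [0.6469, -0.0263, 0.0492]
eef_rot: [-3.137, -0.001, 1.731]
force: [1.2, -0.5, -0.3]
grip_width: 0.0598
grip_force: 20.0
```

```bash
python3 go.py 0.649 -0.026 0.0125 1.741
```

```text
t 6.58 now [ 0.6469 -0.0263  0.0492] [-3.137e+00 -1.000e-03  1.731e+00] w 0.0598
[-0.0, 0.08, 1.22] [-0.05, -0.01, -0.09]
```

Emit:
step_arm(
  plan=[
    [[0,0.07,0.5,0,0,0],[0,0.07,0.9,0,0,0],[0,0.07,1.15,0,0,0],[0,0.07,1.23,0,0,0],[0,0.07,1.23,0,0,0],[0,0.07,1.23,0,0,0]],
  ],
)

```text
time_s: 7.08
ee_pos: [0.6506, -0.026, 0.0151]
eef_rot: [3.141, 0.0, 1.731]
force: [1.0, -0.2, -0.2]
grip_width: 0.0592
grip_force: 20.0
```

Emit:
step_arm(
  plan=[
    [[0,0,0,0,0,0],[0,0,0,0,0,0],[0,0,0,0,0,0],[0,0,0,0,0,0],[0,0,-0.5,0,0,0],[0,0,-1.5,0,0,0],[0,0,-2.8,0,0,0],[0,0,-3.8,0,0,0]],
  ],
  grip=1,
)

```text
time_s: 7.75
ee_pos: [0.6506, -0.026, 0.1314]
eef_rot: [3.14, 0.0, 1.731]
force: [0.6, 0.1, 0.7]
grip_width: 0.0945
grip_force: 0.0
```

```bash
python3 go.py 0.649 -0.026 0.15 1.741 0.422 -0.12 0.15 1.741 0.422 -0.12 0.007 1.741
```

```text
t 7.75 now [ 0.6506 -0.026   0.1314] [3.14  0.    1.731] w 0.0945
[0.01, -0.05, -0.62] [0.01, 0.0, -0.09]
[-1.81, -7.99, -0.0] [0.0, 0.0, 0.0]
[0.0, -0.0, 4.77] [0.0, 0.0, 0.0]
```

Emit:
step_arm(
  plan=[
    [[-0.25,-1.2,-0.6,0,0,0],[-0.5,-2.4,-0.6,0,0,0],[-0.75,-3.6,-0.6,0,0,0],[-1,-4.8,-0.6,0,0,0],[-1.25,-6,-0.6,0,0,0],[-1.5,-7.2,-0.6,0,0,0],[-1.7,-8.04,-0.3,0,0,0],[-1.72,-8.04,0.2,0,0,0]],
  ],
)

```text
time_s: 8.42
ee_pos: [0.4182, -0.1167, 0.1239]
eef_rot: [3.139, 0.002, 1.73]
force: [0.2, 0.5, -0.4]
grip_width: 0.0945
grip_force: 0.0
```

```bash
python3 go.py 0.422 -0.12 0.007 1.741; python3 -c "
from h import *
cv2.imwrite('pics/a2.png',ctrl.camera('scene')[120:360,120:440,::-1])"
```

```text
t 8.42 now [ 0.4182 -0.1167  0.1239] [3.139e+00 2.000e-03 1.730e+00] w 0.0945
[-0.12, 0.1, 3.9] [0.02, 0.02, -0.11]
```

View pics/a2.png

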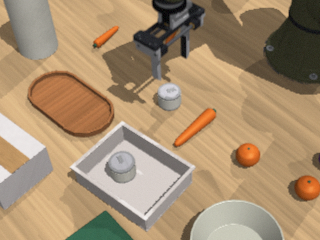

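The first tin is upright in the left part of the tub at crop (122,166), and the gripper is above the second tin at crop (168,97).

Emit:
step_arm(
  plan=[
    [[-0.12,0.1,1.2,0,0,0],[-0.12,0.1,2.4,0,0,0],[-0.12,0.1,3.4,0,0,0],[-0.12,0.1,3.87,0,0,0],[-0.12,0.1,3.87,0,0,0],[-0.12,0.1,3.87,0,0,0]],
  ],
)

```text
time_s: 8.97
ee_pos: [0.4244, -0.1184, 0.0068]
eef_rot: [-3.141, -0.0, 1.732]
force: [-0.5, 1.1, 0.4]
grip_width: 0.0942
grip_force: 0.0
```

Emit:
step_arm(
  plan=[
    [[0,0,0,0,0,0],[0,0,0,0,0,0],[0,0,0,0,0,0],[0,0,0,0,0,0],[0,0,0,0,0,0],[0,0,0,0,0,0],[0,0,0,0,0,0]],
  ],
  grip=0,
)

```text
time_s: 9.55
ee_pos: [0.4241, -0.1186, 0.0069]
eef_rot: [3.141, 0.0, 1.731]
force: [-2.4, 0.5, 6.1]
grip_width: 0.0595
grip_force: 20.0
```

Emit:
step_arm(
  plan=[
    [[0,0,-1.3,0,0,0],[0,0,-2.6,0,0,0],[0,0,-3.9,0,0,0],[0,0,-5,0,0,0],[0,0,-5,0,0,0],[0,0,-5,0,0,0]],
  ],
)

```text
time_s: 10.05
ee_pos: [0.4245, -0.1187, 0.1576]
eef_rot: [3.139, 0.001, 1.731]
force: [0.2, -0.1, -2.0]
grip_width: 0.0595
grip_force: 20.0
```

```bash
python3 go.py 0.635 0.053 0.157 1.741 0.635 0.053 0.045 1.741
```

```text
t 10.05 now [ 0.4245 -0.1187  0.1576] [3.139e+00 1.000e-03 1.731e+00] w 0.0595
[4.53, 7.84, 0.03] [0.02, 0.01, -0.09]
[0.0, -0.0, 3.73] [0.0, 0.0, 0.0]
```

Emit:
step_arm(
  plan=[
    [[0.65,1.15,0,0,0,0],[1.3,2.3,0,0,0,0],[1.95,3.4,0,0,0,0],[2.6,4.5,0,0,0,0],[3.3,5.7,0,0,0,0],[3.95,6.8,0,0,0,0],[4.53,7.84,0,0,0,0],[4.53,7.84,0,0,0,0]],
  ],
)

```text
time_s: 10.72
ee_pos: [0.6364, 0.057, 0.1524]
eef_rot: [-3.138, -0.001, 1.734]
force: [-1.3, 0.2, -3.0]
grip_width: 0.0595
grip_force: 20.0
```

Emit:
step_arm(
  plan=[
    [[0,0,1.2,0,0,0],[0,0,2.4,0,0,0],[0,0,3.5,0,0,0],[0,0,4,0,0,0],[0,0,4,0,0,0],[0,0,4,0,0,0]],
  ],
)

```text
time_s: 11.22
ee_pos: [0.6336, 0.0531, 0.0349]
eef_rot: [-3.138, -0.0, 1.731]
force: [-0.0, -0.4, -0.7]
grip_width: 0.0597
grip_force: 20.0
```

```bash
python3 go.py 0.635 0.053 0.0125 1.741
```

```text
t 11.22 now [0.6336 0.0531 0.0349] [-3.138 -0.     1.731] w 0.0597
[-0.01, 0.05, 0.75] [-0.03, -0.0, -0.09]
```

Emit:
step_arm(
  plan=[
    [[0,0.04,0.4,0,0,0],[0,0.04,0.65,0,0,0],[0,0.04,0.75,0,0,0],[0,0.04,0.75,0,0,0],[0,0.04,0.75,0,0,0]],
  ],
)

```text
time_s: 11.63
ee_pos: [0.6358, 0.0534, 0.0142]
eef_rot: [3.141, 0.0, 1.731]
force: [0.4, -0.1, -1.4]
grip_width: 0.0596
grip_force: 20.0
```

Emit:
step_arm(
  plan=[
    [[0,0,0,0,0,0],[0,0,0,0,0,0],[0,0,0,0,0,0],[0,0,0,0,0,0],[0,0,-0.5,0,0,0],[0,0,-1.5,0,0,0],[0,0,-2.8,0,0,0],[0,0,-4,0,0,0]],
  ],
  grip=1,
)

```text
time_s: 12.3
ee_pos: [0.6354, 0.0534, 0.1357]
eef_rot: [-3.141, -0.0, 1.731]
force: [1.0, -0.2, 0.9]
grip_width: 0.0946
grip_force: 0.0
```

```bash
python3 go.py 0.434 -0.006 0.12 0.02 0.434 -0.006 0.006 0.02
```

```text
t 12.3 now [0.6354 0.0534 0.1357] [-3.141 -0.     1.731] w 0.0946
[-0.88, -6.94, 0.53] [-0.0, 0.0, 16.34]
[0.0, -0.0, 3.8] [0.0, 0.0, 0.0]
```

Emit:
step_arm(
  plan=[
    [[-0.1,-0.9,0,0,0,1.1],[-0.2,-1.8,0,0,0,2.2],[-0.35,-2.7,0,0,0,3.3],[-0.45,-3.6,0,0,0,4.4],[-0.55,-4.5,0,0,0,5.5],[-0.7,-5.4,0,0,0,6.6],[-0.8,-6.3,0,0,0,7.7],[-0.88,-6.94,0,0,0,8.8]],
  ],
)

```text
time_s: 12.97
ee_pos: [0.4326, -0.0063, 0.1342]
eef_rot: [3.141, -0.0, 0.804]
force: [-0.2, 0.4, -0.0]
grip_width: 0.0936
grip_force: 0.0
```

Emit:
step_arm(
  plan=[
    [[0,0,0,0,0,1.1],[0,0,0,0,0,2.2],[0,0,0,0,0,3.3],[0,0,0,0,0,4.4],[0,0,0.3,0,0,5.5],[0,0,0.5,0,0,6.6],[0,0,0.5,0,0,7.54],[0,0,0.5,0,0,7.54]],
  ],
)

```text
time_s: 13.63
ee_pos: [0.4344, -0.0059, 0.119]
eef_rot: [-3.142, 0.0, 0.015]
force: [0.2, 0.1, 0.2]
grip_width: 0.094
grip_force: 0.0
```

```bash
python3 go.py  0.434 -0.006 0.006 0.02; python3 -c "
from h import *
cv2.imwrite('pics/a3.png',ctrl.camera('scene')[120:360,120:440,::-1])"
```

```text
t 13.63 now [ 0.4344 -0.0059  0.119 ] [-3.142  0.     0.015] w 0.094
[-0.01, 0.0, 3.77] [-0.0, 0.0, -0.04]
```

View pics/a3.png

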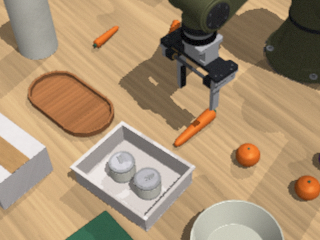

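Both tins stand upright in the tub at crop (122,166) and (148,182), and the gripper straddles the carrot at crop (196,127).

Emit:
step_arm(
  plan=[
    [[0,0,1.2,0,0,0],[0,0,2.4,0,0,0],[0,0,3.3,0,0,0],[0,0,3.78,0,0,0],[0,0,3.78,0,0,0],[0,0,3.78,0,0,0]],
  ],
)

```text
time_s: 14.18
ee_pos: [0.4345, -0.0059, 0.0059]
eef_rot: [-3.142, 0.001, 0.023]
force: [0.3, -0.5, 0.6]
grip_width: 0.094
grip_force: 0.0
```

Emit:
step_arm(
  plan=[
    [[0,0,0,0,0,0],[0,0,0,0,0,0],[0,0,0,0,0,0],[0,0,0,0,0,0],[0,0,0,0,0,0],[0,0,0,0,0,0],[0,0,0,0,0,0],[0,0,0,0,0,0]],
  ],
  grip=0,
)

```text
time_s: 14.85
ee_pos: [0.4344, -0.0059, 0.0057]
eef_rot: [3.142, -0.0, 0.02]
force: [0.2, 0.0, -0.5]
grip_width: 0.0441
grip_force: 0.0
```

Emit:
step_arm(
  plan=[
    [[0,0,-1.3,0,0,0],[0,0,-2.6,0,0,0],[0,0,-3.9,0,0,0],[0,0,-5,0,0,0],[0,0,-5,0,0,-1.1],[0,0,-5,0,0,-2.2],[0,0,-5,0,0,-3.3],[0,0,-5,0,0,-4.4]],
  ],
)

```text
time_s: 15.52
ee_pos: [0.4344, -0.0059, 0.1558]
eef_rot: [3.141, -0.0, 0.487]
force: [-0.1, 0.6, 0.4]
grip_width: 0.0004
grip_force: 0.0
```

```bash
python3 go.py 0.615 -0.287 0.157 1.64 0.615 -0.287 0.016 1.64
```

```text
t 15.52 now [ 0.4344 -0.0059  0.1558] [ 3.141 -0.     0.487] w 0.0004
[0.94, 11.1, -0.04] [0.0, -0.0, -11.01]
[0.0, -0.0, 4.7] [0.0, 0.0, 0.0]
```

I lifted before the fingers had closed, so I'm opening again and checking where the carrot is now.

Emit:
step_arm(
  plan=[
    [[0,0,1,0,0,1.1],[0,0,1,0,0,2.2],[0,0,1,0,0,3.3],[0,0,1,0,0,4.4],[0,0,1,0,0,4.4],[0,0,1,0,0,4.4],[0,0,1,0,0,4.4],[0,0,1,0,0,4.4]],
  ],
  grip=1,
)

```text
time_s: 16.18
ee_pos: [0.4344, -0.0059, 0.1257]
eef_rot: [3.142, -0.0, 0.023]
force: [0.2, -0.3, -0.3]
grip_width: 0.0504
grip_force: 0.0
```

```bash
python3 -c "
from h import *
for n in('scene','top'):
  for m in masks('carrot',n):
    r=cv2.minAreaRect(np.argwhere(m['pixels'])[:,::-1].astype(np.float32)); bx=np.array([onz(n,p,.015)[:2] for p in cv2.boxPoints(r)])
    print(n,cen(m['pixels']).round(1),bx.mean(0).round(3),bx.round(3).tolist())
cv2.imwrite('pics/a4.png',ctrl.camera('scene')[120:360,120:440,::-1])"; python3 go.py 0.434 -0.006 0.006 0.02
```

```text
scene [426.5 307.6] [0.374 0.296] [[0.372, 0.258], [0.33, 0.297], [0.377, 0.334], [0.418, 0.296]]
scene [314.9 246.7] [ 0.437 -0.007] [[0.509, -0.015], [0.359, -0.031], [0.366, 0.002], [0.513, 0.016]]
scene [223.2 157.9] [ 0.395 -0.438] [[0.438, -0.435], [0.35, -0.466], [0.353, -0.44], [0.44, -0.41]]
scene [294.1 143.9] [ 0.209 -0.343] [[0.227, -0.349], [0.187, -0.36], [0.191, -0.338], [0.231, -0.327]]
top [488.7 266.6] [ 0.39  -0.438] [[0.436, -0.409], [0.445, -0.434], [0.343, -0.468], [0.334, -0.443]]
top [442.2 331.6] [ 0.236 -0.319] [[0.273, -0.277], [0.288, -0.3], [0.198, -0.361], [0.183, -0.338]]
t 16.43 now [ 0.4344 -0.0059  0.1257] [-3.142 -0.     0.021] w 0.0704
[-0.01, 0.0, 3.99] [-0.0, -0.0, 0.01]
```

View pics/a4.png

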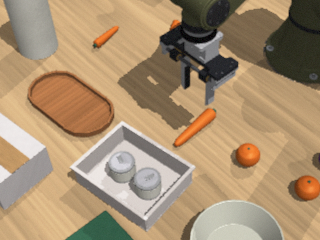

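The carrot hasn't moved; it is still at crop (196,127). I'll grasp it again and allow more time for the fingers to close.

Emit:
step_arm(
  plan=[
    [[0,0,0,0,0,0],[0,0,0,0,0,0],[0,0,1.2,0,0,0],[0,0,2.4,0,0,0],[0,0,3.5,0,0,0],[0,0,4,0,0,0],[0,0,4,0,0,0],[0,0,4,0,0,0]],
  ],
  grip=1,
)

```text
time_s: 17.1
ee_pos: [0.4343, -0.0059, 0.0057]
eef_rot: [-3.141, 0.001, 0.02]
force: [1.1, -0.6, 0.1]
grip_width: 0.0937
grip_force: 0.0
```

Emit:
step_arm(
  plan=[
    [[0,0,0,0,0,0],[0,0,0,0,0,0],[0,0,0,0,0,0],[0,0,0,0,0,0],[0,0,0,0,0,0],[0,0,0,0,0,0],[0,0,0,0,0,0],[0,0,0,0,0,0]],
  ],
  grip=0,
)

```text
time_s: 17.77
ee_pos: [0.4344, -0.0059, 0.0057]
eef_rot: [-3.142, -0.0, 0.02]
force: [0.5, 0.6, 0.2]
grip_width: 0.0439
grip_force: 0.0
```

Emit:
step_arm(
  plan=[
    [[0,0,0,0,0,0],[0,0,0,0,0,0],[0,0,0,0,0,0],[0,0,0,0,0,0],[0,0,0,0,0,0],[0,0,0,0,0,0],[0,0,0,0,0,0],[0,0,0,0,0,0]],
  ],
  grip=0,
)

```text
time_s: 18.43
ee_pos: [0.4344, -0.0059, 0.0056]
eef_rot: [-3.142, 0.0, 0.02]
force: [-0.2, 0.2, -1.0]
grip_width: 0.0277
grip_force: 19.8
```

Emit:
step_arm(
  plan=[
    [[0,0,-1.3,0,0,0],[0,0,-2.6,0,0,0],[0,0,-3.9,0,0,0],[0,0,-5,0,0,0],[0,0,-5,0,0,-1.1],[0,0,-5,0,0,-2.2],[0,0,-5,0,0,-3.3],[0,0,-5,0,0,-4.4]],
  ],
)

```text
time_s: 19.1
ee_pos: [0.4343, -0.0059, 0.1558]
eef_rot: [3.141, -0.0, 0.487]
force: [0.2, 0.1, -0.2]
grip_width: 0.0275
grip_force: 19.8
```

Emit:
step_arm(
  plan=[
    [[0.1,1.3,0,0,0,-1.1],[0.2,2.6,0,0,0,-2.2],[0.3,3.9,0,0,0,-3.3],[0.4,5.2,0,0,0,-4.4],[0.5,6.5,0,0,0,-5.5],[0.6,7.8,0,0,0,-6.6],[0.7,9.1,0,0,0,-7.7],[0.8,10.2,0,0,0,-8.8]],
  ],
)

```text
time_s: 19.77
ee_pos: [0.5978, -0.2684, 0.1552]
eef_rot: [-3.141, -0.0, 1.407]
force: [0.5, 1.0, -1.3]
grip_width: 0.0278
grip_force: 19.8
```

```bash
python3 go.py 0.615 -0.287 0.157 1.64 0.615 -0.287 0.05 1.64
```

```text
t 19.77 now [ 0.5978 -0.2684  0.1552] [-3.141 -0.     1.407] w 0.0278
[-0.52, 0.67, -0.06] [-0.0, -0.0, -2.22]
[0.0, -0.0, 3.57] [0.0, 0.0, 0.0]
```

Emit:
step_arm(
  plan=[
    [[-0.52,0.67,0,0,0,-1.1],[-0.52,0.67,0,0,0,-2.22],[-0.52,0.67,1.2,0,0,-2.22],[-0.52,0.67,2.4,0,0,-2.22],[-0.52,0.67,3.4,0,0,-2.22],[-0.52,0.67,4.2,0,0,-2.22],[-0.52,0.67,4.6,0,0,-2.22],[-0.52,0.67,4.74,0,0,-2.22]],
  ],
)

```text
time_s: 20.43
ee_pos: [0.6135, -0.2843, 0.0116]
eef_rot: [-3.138, -0.002, 1.635]
force: [-4.0, 3.4, 8.9]
grip_width: 0.0278
grip_force: 19.8
```

Emit:
step_arm(
  plan=[
    [[0,0,0,0,0,0],[0,0,0,0,0,0]],
  ],
)

```text
time_s: 20.6
ee_pos: [0.615, -0.2851, 0.0146]
eef_rot: [3.14, 0.001, 1.635]
force: [-0.4, 0.0, -1.1]
grip_width: 0.0275
grip_force: 19.8
```

Emit:
step_arm(
  plan=[
    [[0,0,0,0,0,0],[0,0,0,0,0,0],[0,0,0,0,0,0],[0,0,0,0,0,0],[0,0,-0.8,0,0,0],[0,0,-2,0,0,0],[0,0,-3.2,0,0,0],[0,0,-4.4,0,0,0]],
  ],
  grip=0.6,
)

```text
time_s: 21.27
ee_pos: [0.6142, -0.2847, 0.1472]
eef_rot: [-3.141, -0.0, 1.635]
force: [0.1, -0.3, 0.2]
grip_width: 0.0561
grip_force: 0.0
```

```bash
python3 go.py 0.412 0.147 0.15 1.64; python3 -c "
from h import *
cv2.imwrite('pics/a5.png',ctrl.camera('scene')[120:360,120:440,::-1])"
```

```text
t 21.27 now [ 0.6142 -0.2847  0.1472] [-3.141 -0.     1.635] w 0.0561
[14.79, -5.8, -0.09] [-0.0, -0.0, -0.05]
```

View pics/a5.png

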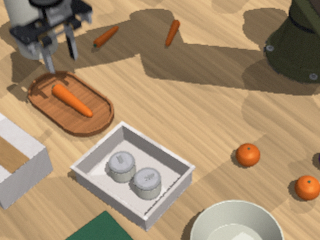

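The carrot lies lengthwise in the tray at crop (72,100), and the tins are fine at crop (122,166) and (148,182). Next the first mandarin, at crop (247,155).

Emit:
step_arm(
  plan=[
    [[1.2,-0.47,0,0,0,0],[2.4,-0.94,0,0,0,0],[3.6,-1.4,0,0,0,0],[4.8,-1.88,0,0,0,0],[6,-2.35,0,0,0,0],[7.2,-2.8,0,0,0,0],[8.4,-3.3,0,0,0,0],[9.6,-3.76,0,0,0,0]],
  ],
  grip=0.95,
  squeeze=10,
)

```text
time_s: 21.98
ee_pos: [0.4823, -0.0033, 0.1456]
eef_rot: [3.141, 0.0, 1.635]
force: [0.1, 0.7, -0.2]
grip_width: 0.0894
grip_force: 0.0
```

Emit:
step_arm(
  plan=[
    [[1.2,-0.47,0,0,0,0],[2.4,-0.94,0,0,0,0],[3.6,-1.4,0,0,0,0],[4.8,-1.88,0,0,0,0],[5.19,-2.04,0,0,0,0],[5.19,-2.04,1,0,0,0],[5.19,-2.04,1.5,0,0,0],[5.19,-2.04,1.5,0,0,0]],
  ],
)

```text
time_s: 22.65
ee_pos: [0.4109, 0.1467, 0.0982]
eef_rot: [-3.138, 0.001, 1.636]
force: [-0.9, -0.9, 0.4]
grip_width: 0.0893
grip_force: 0.0
```

```bash
python3 -c "
from h import *
for X,b,a,e in pairs('mandarin_1',minc=.15): print(X.round(3),cen(b['pixels']).round(),cen(a['pixels']).round(),round(e,1))
for n in ('scene','top'): print([(d['at'],round(d['confidence'],2)) for d in ctrl.masks_of('mandarin_2',n)])
"; python3 go.py 0.412 0.147 0.0055 1.64
```

```text
[0.276 0.287 0.025] [191. 309.] [450. 279.] 0.3
[([366.4, 279.4], 0.76), ([448.3, 279.1], 0.64)]
[([193.9, 308.0], 0.92), ([183.5, 269.4], 0.58), ([544.2, 195.4], 0.37)]
t 22.95 now [0.413  0.1467 0.1015] [ 3.14  -0.     1.634] w 0.0896
[0.01, -0.04, 3.2] [0.02, -0.0, -0.05]
```

Emit:
step_arm(
  plan=[
    [[0,-0.04,1.2,0,0,0],[0,-0.04,2.3,0,0,0],[0,-0.04,2.9,0,0,0],[0,-0.04,3.2,0,0,0],[0,-0.04,3.2,0,0,0],[0,-0.04,3.2,0,0,0]],
  ],
)

```text
time_s: 23.45
ee_pos: [0.4118, 0.1468, 0.0053]
eef_rot: [3.141, -0.0, 1.635]
force: [-0.2, 0.9, 0.4]
grip_width: 0.0896
grip_force: 0.0
```

Emit:
step_arm(
  plan=[
    [[0,0,0,0,0,0],[0,0,0,0,0,0],[0,0,0,0,0,0],[0,0,0,0,0,0],[0,0,0,0,0,0],[0,0,0,0,0,0],[0,0,0,0,0,0],[0,0,0,0,0,0]],
  ],
  grip=0,
)

```text
time_s: 24.12
ee_pos: [0.4114, 0.1467, 0.0047]
eef_rot: [3.141, -0.0, 1.635]
force: [-0.0, -0.4, 5.9]
grip_width: 0.0577
grip_force: 10.0
```

Emit:
step_arm(
  plan=[
    [[0,0,0,0,0,0],[0,0,0,0,0,0],[0,0,0,0,0,0],[0,0,-1,0,0,0],[0,0,-2,0,0,0],[0,0,-3,0,0,0],[0,0,-4.2,0,0,0],[0,0,-5,0,0,0]],
  ],
)

```text
time_s: 24.78
ee_pos: [0.4114, 0.1468, 0.1573]
eef_rot: [3.14, -0.0, 1.635]
force: [0.1, 0.4, -0.7]
grip_width: 0.0573
grip_force: 10.0
```

```bash
python3 go.py 0.605 0.261 0.155 1.64 0.605 0.261 0.025 1.64
```

```text
t 24.78 now [0.4114 0.1468 0.1573] [ 3.14  -0.     1.635] w 0.0573
[3.39, 6.68, 0.09] [0.02, -0.0, -0.05]
[0.0, -0.0, 4.33] [0.0, 0.0, 0.0]
```

Emit:
step_arm(
  plan=[
    [[0.55,1.1,0,0,0,0],[1.1,2.2,0,0,0,0],[1.65,3.3,0,0,0,0],[2.2,4.4,0,0,0,0],[2.8,5.5,0,0,0,0],[3.39,6.68,0,0,0,0],[3.39,6.68,0,0,0,0],[3.39,6.68,0,0,0,0]],
  ],
)

```text
time_s: 25.45
ee_pos: [0.6049, 0.2614, 0.152]
eef_rot: [-3.139, 0.001, 1.635]
force: [0.0, -0.9, -1.1]
grip_width: 0.0573
grip_force: 10.0
```

Emit:
step_arm(
  plan=[
    [[0,0,1.2,0,0,0],[0,0,2.4,0,0,0],[0,0,3.4,0,0,0],[0,0,4.2,0,0,0],[0,0,4.55,0,0,0],[0,0,4.55,0,0,0],[0,0,4.55,0,0,0]],
  ],
)

```text
time_s: 26.03
ee_pos: [0.6048, 0.2609, 0.0193]
eef_rot: [3.141, -0.0, 1.635]
force: [-0.5, 0.2, 0.2]
grip_width: 0.0575
grip_force: 10.0
```

Emit:
step_arm(
  plan=[
    [[0,0,0,0,0,0],[0,0,0,0,0,0],[0,0,0,0,0,0],[0,0,0,0,0,0],[0,0,-0.8,0,0,0],[0,0,-2,0,0,0],[0,0,-3.2,0,0,0],[0,0,-4.4,0,0,0]],
  ],
  grip=0.8,
)

```text
time_s: 26.7
ee_pos: [0.6044, 0.2609, 0.1519]
eef_rot: [3.142, -0.0, 1.635]
force: [0.7, -0.4, 0.4]
grip_width: 0.0753
grip_force: 0.0
```

```bash
python3 -c "
from h import *
for X,b,a,e in pairs('mandarin_1',minc=.15): print(X.round(3),cen(b['pixels']).round(),cen(a['pixels']).round(),round(e,1))
for n in ('scene','top'): print([(np.round(d['at']),round(d['confidence'],2)) for d in ctrl.masks_of('mandarin_2',n)])
cv2.imwrite('pics/a6.png',ctrl.camera('scene')[200:440,250:570,::-1])
"; python3 go.py 0.38 0.302 0.13 1.64
```

```text
[0.61  0.247 0.021] [216. 171.] [343. 357.] 2.9
[(array([424., 309.]), 0.68), (array([343., 358.]), 0.57), (array([451., 278.]), 0.57)]
[(array([215., 172.]), 0.48)]
t 27.05 now [0.6041 0.2608 0.1483] [-3.139e+00  1.000e-03  1.635e+00] w 0.0754
[1.85, -7.36, 0.63] [-0.02, 0.01, -0.05]
```

View pics/a6.png

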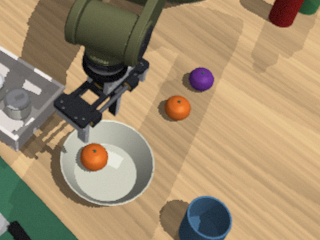

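The first mandarin is in the bowl at crop (94,157), leaving room on its right. The second is at crop (178,108), with the purple decoy beyond it at (201,79).

Emit:
step_arm(
  plan=[
    [[0.3,-1.2,0,0,0,0],[0.6,-2.4,0,0,0,0],[0.9,-3.6,0,0,0,0],[1.2,-4.8,0,0,0,0],[1.5,-6,0,0,0,0],[1.85,-7.36,0,0,0,0],[1.85,-7.36,1,0,0,0],[1.85,-7.36,1.5,0,0,0]],
  ],
  grip=0.95,
)

```text
time_s: 27.72
ee_pos: [0.3785, 0.3023, 0.1031]
eef_rot: [-3.141, 0.001, 1.637]
force: [-0.4, -0.4, -0.3]
grip_width: 0.0894
grip_force: 0.0
```

```bash
python3 go.py 0.379 0.302 0.0055 1.635; python3 -c "
from h import *
for d in masks('mandarin_2','scene'): print(cen(d['pixels']).round(1),onz('scene',cen(d['pixels']),.0255).round(3))
cv2.imwrite('pics/a7.png',ctrl.camera('scene')[200:440,250:570,::-1])"
```

```text
t 27.72 now [0.3785 0.3023 0.1031] [-3.141e+00  1.000e-03  1.637e+00] w 0.0894
[-0.01, 0.02, 3.25] [-0.01, 0.01, 0.02]
[343.5 356.7] [0.603 0.259 0.026]
[452.9 282.2] [0.28  0.296 0.026]
[427.1 309.1] [0.383 0.302 0.026]
```

View pics/a7.png

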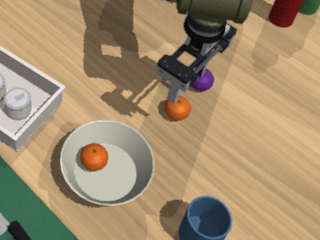

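The gripper is above the second mandarin at crop (178,108), and the decoy is clear of the fingers.

Emit:
step_arm(
  plan=[
    [[0,0.08,1.2,0,0,0],[0,0.08,2.3,0,0,0],[0,0.08,2.9,0,0,0],[0,0.08,3.15,0,0,0],[0,0.08,3.15,0,0,0],[0,0.08,3.15,0,0,0]],
  ],
)

```text
time_s: 28.37
ee_pos: [0.3839, 0.3027, 0.0115]
eef_rot: [3.141, -0.001, 1.635]
force: [-0.3, 0.4, 1.2]
grip_width: 0.0893
grip_force: 0.0
```

Emit:
step_arm(
  plan=[
    [[0,0,0,0,0,0],[0,0,0,0,0,0],[0,0,0,0,0,0],[0,0,0,0,0,0],[0,0,0,0,0,0],[0,0,0,0,0,0],[0,0,0,0,0,0],[0,0,0,0,0,0]],
  ],
  grip=0,
)

```text
time_s: 29.03
ee_pos: [0.3832, 0.3025, 0.0107]
eef_rot: [3.141, -0.0, 1.635]
force: [-1.8, -1.1, 7.1]
grip_width: 0.0578
grip_force: 10.0
```

Emit:
step_arm(
  plan=[
    [[0,0,0,0,0,0],[0,0,0,0,0,0],[0,0,0,0,0,0],[0,0,-1,0,0,0],[0,0,-2,0,0,0],[0,0,-3,0,0,0],[0,0,-4.2,0,0,0],[0,0,-5,0,0,0]],
  ],
)

```text
time_s: 29.7
ee_pos: [0.3835, 0.3026, 0.1634]
eef_rot: [3.14, -0.001, 1.635]
force: [-0.0, 1.2, 0.1]
grip_width: 0.0577
grip_force: 10.0
```

```bash
python3 go.py 0.604 0.325 0.155 1.635 0.604 0.325 0.02 1.635
```

```text
t 29.7 now [0.3835 0.3026 0.1634] [ 3.140e+00 -1.000e-03  1.635e+00] w 0.0577
[0.27, 7.38, 0.29] [0.02, -0.01, -0.0]
[0.0, -0.0, 4.5] [0.0, 0.0, 0.0]
```

Emit:
step_arm(
  plan=[
    [[0.05,1.2,0,0,0,0],[0.1,2.4,0,0,0,0],[0.15,3.6,0,0,0,0],[0.2,4.8,0,0,0,0],[0.25,6,0,0,0,0],[0.27,7.38,0,0,0,0],[0.27,7.38,0,0,0,0],[0.27,7.38,0,0,0,0]],
  ],
)

```text
time_s: 30.37
ee_pos: [0.6044, 0.3241, 0.158]
eef_rot: [-3.139, 0.001, 1.634]
force: [-1.2, 0.4, -0.9]
grip_width: 0.0578
grip_force: 10.0
```

Emit:
step_arm(
  plan=[
    [[0,0,1.2,0,0,0],[0,0,2.4,0,0,0],[0,0,3.4,0,0,0],[0,0,4.2,0,0,0],[0,0,4.6,0,0,0],[0,0,4.6,0,0,0],[0,0,4.6,0,0,0]],
  ],
)

```text
time_s: 30.95
ee_pos: [0.6034, 0.325, 0.0237]
eef_rot: [3.141, -0.0, 1.635]
force: [-0.1, 0.8, 0.2]
grip_width: 0.0576
grip_force: 10.0
```

Emit:
step_arm(
  plan=[
    [[0,0,0,0,0,0],[0,0,0,0,0,0],[0,0,0,0,0,0],[0,0,0,0,0,0],[0,0,-0.8,0,0,0],[0,0,-2,0,0,0],[0,0,-3.2,0,0,0],[0,0,-4.4,0,0,0]],
  ],
  grip=0.8,
)

```text
time_s: 31.62
ee_pos: [0.6034, 0.3246, 0.1564]
eef_rot: [3.141, -0.0, 1.635]
force: [0.2, -0.0, 0.1]
grip_width: 0.075
grip_force: 0.0
```

Emit:
step_arm(
  plan=[
    [[0,-1.2,-0.5,0,0,0],[0,-2.4,-1,0,0,0],[0,-3.6,-1,0,0,0],[0,-4.8,-1,0,0,0],[0,-6,-1,0,0,0],[0,-6.8,-1,0,0,0],[0,-6.8,-1,0,0,0],[0,-6.8,-1,0,0,0]],
  ],
)

```text
time_s: 32.28
ee_pos: [0.3996, 0.3119, 0.1855]
eef_rot: [3.14, -0.001, 1.636]
force: [0.5, 0.7, -0.1]
grip_width: 0.0754
grip_force: 0.0
```

```bash
python3 -c "
from h import *
for q in('mandarin_1','tin_1','carrot'):
  for X,b,a,e in pairs(q,minc=.15): print(q,X.round(3),round(e,1))
a=ctrl.camera('scene')[150:450,120:520,::-1];b=ctrl.camera('top')[100:400,120:520,::-1]
cv2.imwrite('pics/a8.png',np.hstack([a,b]))"
```

```text
mandarin_1 [0.608 0.298 0.081] 6.0
mandarin_1 [0.605 0.323 0.032] 0.0
mandarin_1 [0.605 0.262 0.032] 0.2
tin_1 [ 0.65  -0.023  0.028] 0.0
tin_1 [0.637 0.052 0.028] 0.1
carrot [ 0.615 -0.284  0.023] 0.3
carrot [ 0.391 -0.439  0.01 ] 0.3
carrot [ 0.234 -0.323  0.01 ] 0.2
```

View pics/a8.png

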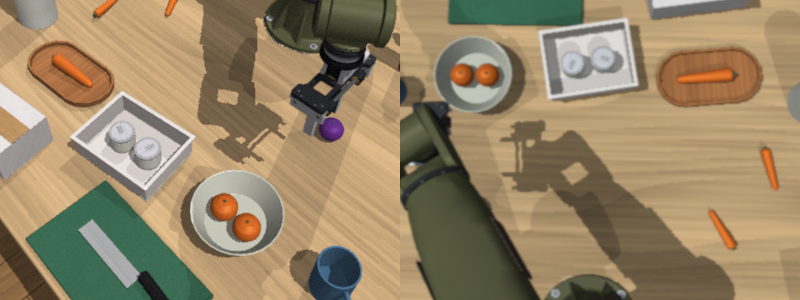

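Both views show both mandarins in the bowl, both tins upright in the tub and the carrot lengthwise in the tray, with the gripper clear. Measured positions are all inside the limits.

```bash
python3 -c "
from station import ctrl
print(ctrl.hand_in())"
```

```text
the job is handed in; nothing more can be done
None
```

I handed the job in at about 32 s with both mandarins in the bowl, both tins upright in the tub and the carrot lengthwise in the tray; the last pictures put all five within the limits, and I kept clear of the mug and paper roll, but no verdict came back.

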